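# Take the red parts bin down from its keyhole rack

## Task

The red parts bin hangs by the keyhole in its back wall on a headed stud of the grey rack. Slide it up until the stud head is at the wide end of the keyhole, take it off the rack towards you and set it down upright in the middle of the black rubber mat, ready to be refilled; do not drop it. Leave the blue bin hanging where it is.

Things in the scene. Friction and masses are not known exactly. Their poses are not given: they have to be found in the camera images.
- red_bin: Red open bin, 75 (x) x 44 (y) x 72 mm, 0.14 kg. Origin: underside centre; back (+x) to rack. Grip across the 50 mm high side walls (y = +-22) from above. Keyhole in the 4 mm back wall: 26 mm hole centred 34 mm above the underside, 10 mm slot from it up to 61 mm. Hung, the stud is 58 mm up. Raise 24 mm (+-4) to bring the head to the hole, then pull over 12 mm along rack -x to free it.
- blue_bin: Blue bin, in all else the same as the red one, hanging on the rack 110 mm to the left or right of it. It stays there. Both bins rest on their studs by weight alone and may lean a degree or two; the front wall (-x, white label) is 28 mm high, the back wall 72 mm.
- rack: Grey fixed rack: upright panel 260 mm wide (y), top at 133 mm, foot behind it. Origin: on the bench under the middle of the panel's front face; x points away from the robot, y to the left. Headed studs stick out along -x at height 113 mm, y = -55, 0, +55 mm: shank 6 mm, head 16 mm across, 11 mm out. Bins hang on the outer two, backs on the panel, undersides 54 mm above the bench.
- mat: Black rubber mat, fixed on the bench, 160 (x) x 140 (y) x 4 mm. Origin: centre of its underside; its upper face is 4 mm above the bench.
There are look-alikes about, which are no part of the job. There is more than one size of the red_bin; the job needs the middle-sized.

How it is judged:
By the outcome, as a careful person would: the job done as asked, in the order asked, and still so for the second after the job is handed in, with the robot touching nothing.
It also fails if it takes over 40 s, if anything falls off the work surface, if the arm or the gripper's body presses on something with over 40 N, if the wrist force passes 120 N, or if a joint passes its speed limit or range.

## Robot

A 7-joint arm with a two-finger parallel gripper is mounted at the origin on a cart in front of the work surface, level with it; the furniture and walls round the work are solid. World frame = base frame: x ahead of the robot, y to its left, z up, the work surface at z = 0. Lengths are in m, angles in rad, forces in N, time in s.
With the tool pointing down it reaches from about 0.425 to 0.8 m from the base axis. Payload 8.3 kg.
Tool frame: the origin (TCP) lies midway between the tips of the shut fingers; the grasp point (between the pads) lies r.pinch_z behind it (r.pinch_z is the distance from the TCP to the grasp point, in m); z points along the fingers, y is the line along which they close (so a half turn about z gives the same grasp; the last joint's range is limited). The gripper opens to 85 mm and grips with 20 to 120 N. Pads are 22 mm wide; open, the fingers measure 114 mm over their backs; the gripper's body (76 mm by 85 mm) begins 54 mm behind the grasp point. The pads swing forward as they close: fully open they stand 13 mm farther back than shut.
Start: joints at [1.264, 0.383, 0.016, 1.37, -0.006, 1.388, -0.046], TCP at [0.151, -0.606, 0.231] pointing down, gripper open.
Joint ranges: [-2.95, 2.95], [-0.25, 2.06], [-1.52, 1.56], [0.18, 2.33], [-1.44, 4.58], [0.02, 2.06], [-3.01, 3.01]. Speed limits (rad/s): [2.39, 2.39, 3.01, 3.01, 3.14, 3.14, 3.14].

## Interface

Orientations are given as a 3x3 rotation matrix whose columns are the frame's x, y, z axes.
In Python, from bench import r gives the robot as it stands. The module is installed in compiled form; this text tells all that it offers.
- The arm moves only by the shell command python3 -m handwheel 'ROWS' [OPENING]. ROWS is a JSON object of lists of equal length, an entry for each row: "offset": the shift along the tool's x, y, z in cm, a list of three; "spin": the turn about the tool's z in rad. In form: {"offset": [[tx, ty, tz], ...], "spin": [spin, ...]}. A call has 1 to 10 rows; each row is the pose to reach, as a shift and turn from the pose commanded when the call began, along the tool's axes at that moment; what a row does not reach only later rows make up. A row lasts 1/8 s, in which the tool goes at most 62.5 mm and 10.7 degrees, less where a joint would pass 70% of its speed; a pose out of reach is approached as far as the arm can. A call with a gripper value outside its range is refused whole. OPENING is the closure in counts, from 0 (fully open) to 255 (shut), set as the call begins (- or left out, the last holds). The fingers move at their own pace and stop on an object; the grip force is fixed at half the most. Time passes only in rows, so rows that repeat a pose let the fingers close. It gives the time, the measured TCP pose, the force, the opening and the grip force at its end, in the units of the state.
- r.read_state(): the state, without advancing time (a new reading comes with each control period).
- r.get_image(name): name is "side" or "top" or "wrist"; returns a dict with "image" (384x512x3 uint8, red, green, blue), "vfov" (degrees; the focal length in pixels is half the picture's height over the tangent of half this angle, whatever the lens; pixels are square), "cx", "cy" (the principal point, pixels), "eye" and "rotation" of the camera in the world. Camera axes: x right, y down, z forward; pixel columns grow to the right and rows downward; lengths in m; the calibration is good to about 2 mm. A picture is of the moment at which its call begins. There is no depth.
- r.job_done(): hands the job in; it is judged then, once.
The state is a dict: "time_s": time; "joint_pos": joint angles; "joint_vel": joint speeds; "tau": joint torques, N m; "tool_pos": TCP position; "tool_rot": TCP orientation; "force": force on the tool from outside, world axes, zero at the start; "wrist_torque": the same for the moment, N m; "width": finger opening in m; "grasp_force": force on a finger pad.
Only numpy, scipy, OpenCV 4.12 (cv2) and the standard library are available. Lean on these libraries where they do the work, as an engineer would, in place of code of your own. Each camera call takes 0.05 s, during which the arm holds its last target. There are 200 camera calls.

## Working session

There is one attempt and no reset: what is moved stays moved. The work goes in short steps, Python scripts to look and compute and a shell command to move; the robot and the scene stay as the last step left them, time stands still between calls to the robot, and variables do not carry over. Pictures are saved under pics/ and viewed, at most 10 in all, crops included, and the job is handed in when it is done.

```bash
mkdir -p pics; cat > h.py <<'E'
import numpy as np, cv2
from bench import r
def snap(n,f=None):
    d=r.get_image(n); 
    if f: cv2.imwrite('pics/'+f,d['image'][:,:,::-1])
    return d
def ray(d,u,v):
    f=d['image'].shape[0]/2/np.tan(np.radians(d['vfov'])/2)
    w=np.array(d['rotation'])@np.array([(u-d['cx'])/f,(v-d['cy'])/f,1]); return np.array(d['eye']),w/np.linalg.norm(w)
def onz(d,u,v,z):
    e,w=ray(d,u,v); return e+w*(z-e[2])/w[2]
def tri(d1,p1,d2,p2):
    e1,a=ray(d1,*p1); e2,b=ray(d2,*p2)
    s=np.linalg.lstsq(np.c_[a,-b],e2-e1,rcond=None)[0]
    P,Q=e1+a*s[0],e2+b*s[1]; return (P+Q)/2,np.linalg.norm(P-Q)
def proj(d,P):
    f=d['image'].shape[0]/2/np.tan(np.radians(d['vfov'])/2)
    c=np.array(d['rotation']).T@(np.array(P)-np.array(d['eye'])); return np.array([d['cx']+f*c[0]/c[2],d['cy']+f*c[1]/c[2]])
E
python3 - <<'E'
from h import *
a=snap('side');b=snap('top')
import pickle;pickle.dump((a,b),open('ab.pkl','wb'))
for d in(a,b):print(d['vfov'],d['eye'],np.round(d['rotation'],3).tolist(),d['cx'],d['cy'])
cv2.imwrite('pics/a.png',cv2.resize(a['image'][:,:,::-1],(800,600)));cv2.imwrite('pics/b.png',cv2.resize(b['image'][:,:,::-1],(800,600)))
s=r.read_state();print(s['tool_pos'],np.round(s['tool_rot'],3).tolist(),s['time_s'],r.pinch_z,s['width'])
E
```

```text
52.07468243077057 [-0.03020308  0.80298085  0.62334548] [[-0.795, -0.322, 0.514], [-0.606, 0.405, -0.685], [0.012, -0.856, -0.517]] 260.0510934878234 191.8982128394772
56.65596540759026 [0.43832183 0.01841865 1.04787076] [[-0.027, -0.997, 0.076], [-1.0, 0.029, 0.013], [-0.015, -0.076, -0.997]] 256.4329833501498 190.83230053546265
[ 0.15077838 -0.60607705  0.23037336] [[0.97, 0.241, -0.0], [0.241, -0.97, 0.002], [-0.0, -0.002, -1.0]] 0.1 0.0187 0.08508895648398085
```

View pics/a.png

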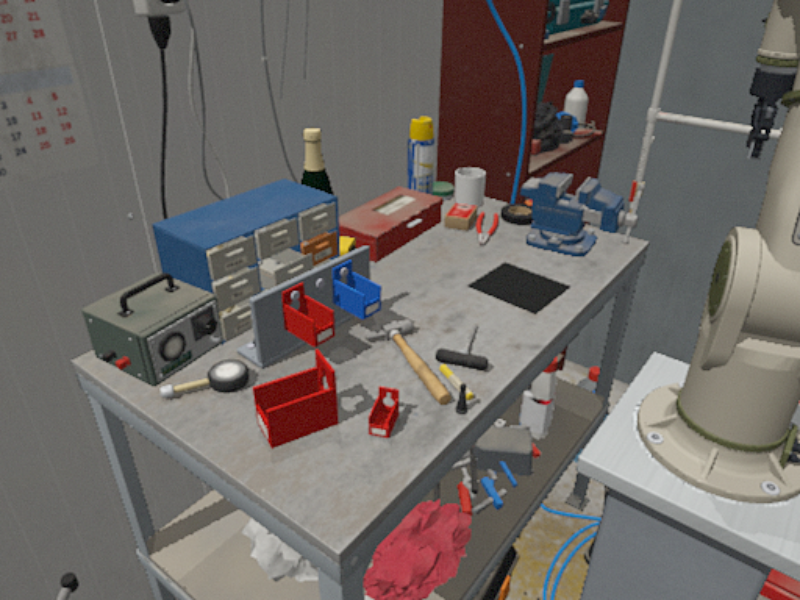

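View pics/b.png

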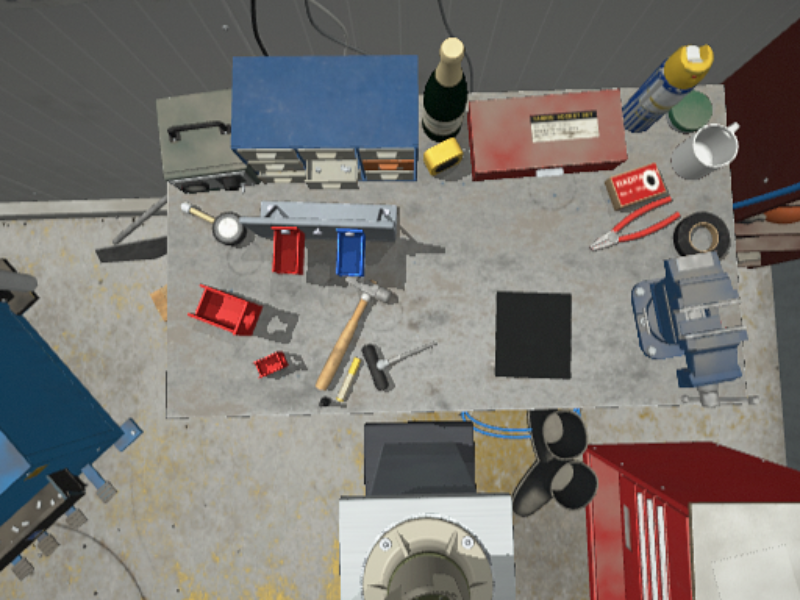

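Three red bins, in side view at 800x600: a large one on the bench (297,403), a small one on the bench (383,413), and one hanging on the rack (308,315; top view 288,250). The hanging one fits: it is middle-sized and on the left stud, with the blue bin beside it at (357,292). The mat is at (520,287) in side and (533,335) in top. I'll confirm this in an enlarged crop of both views.

```bash
python3 - <<'E'
from h import *
import pickle;a,b=pickle.load(open('ab.pkl','rb'))
A=cv2.resize(a['image'][155:255,150:250,::-1],None,fx=4,fy=4,interpolation=cv2.INTER_CUBIC)
B=cv2.resize(b['image'][110:210,150:270,::-1],None,fx=4,fy=4,interpolation=cv2.INTER_CUBIC)[:,:400]
cv2.imwrite('pics/c.png',np.hstack([A,B]))
# mat outline in both
for n,d,box in(('side',a,(285,160,375,210)),('top',b,(305,175,380,250))):
    x0,y0,x1,y1=box; g=d['image'][y0:y1,x0:x1].max(2)<45
    c=max(cv2.findContours(g.astype(np.uint8),0,1)[0],key=cv2.contourArea)
    q=cv2.approxPolyDP(c,4,True)[:,0]+[x0,y0]; M=cv2.moments(c)
    P=[onz(d,*p,.004)[:2].round(4).tolist() for p in q]
    print(n,q.tolist(),P,np.mean(P,0))
E
```

```text
side [[301, 182], [342, 200], [363, 184], [325, 169]] [[0.521, -0.1475], [0.3679, -0.1318], [0.3597, -0.2597], [0.5049, -0.2742]] [ 0.438375 -0.2033  ]
top [[318, 187], [317, 240], [364, 241], [364, 189]] [[0.5243, -0.1485], [0.3701, -0.1394], [0.3636, -0.2749], [0.5145, -0.2825]] [ 0.443125 -0.211325]
```

View pics/c.png

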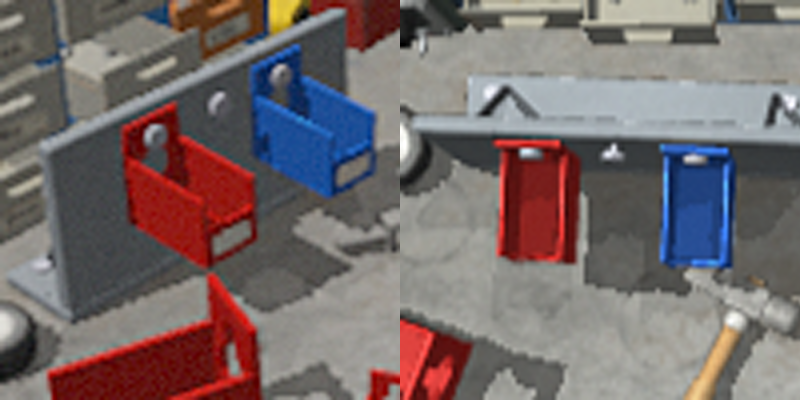

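The crop confirms it: the hanging red bin and the blue bin are the same size, with stud heads in side crop at (155,136), (218,103) and (281,73). I'll triangulate the studs, bin corners and panel next.

```bash
python3 - <<'E'
from h import *
import pickle;a,b=pickle.load(open('ab.pkl','rb'))
S=lambda x,y:(150+x/4-.4,155+y/4-.4);T=lambda x,y:(150+(x-400)/4-.4,110+y/4-.4)
for n,s,t in [('studR',(155,136),(531,154)),('studM',(218,103),(613,155)),('studB',(281,73),(693,158)),
 ('backL',(123,126),(496,144)),('backR',(177,103),(562,144)),('frontL',(209,228),(501,259)),('frontR',(256,187),(576,262)),
 ('blueFL',(332,158),(662,264)),('blueFR',(375,112),(732,265)),('panL',(45,145),(415,117))]:
    P,e=tri(a,S(*s),b,T(*t)); print(n,P.round(4),round(e,4))
print(proj(b,[.68,.1,.113]))
s=r.read_state();print(s['joint_pos'],s['time_s'])
E
```

```text
studR [0.6305 0.2259 0.112 ] 0.0015
studM [0.6282 0.1711 0.1127] 0.0018
studB [0.6232 0.1169 0.1142] 0.0006
backL [0.6353 0.2461 0.1266] 0.0027
backR [0.6337 0.2024 0.1246] 0.001
frontL [0.5624 0.252  0.0844] 0.0028
frontR [0.5623 0.203  0.0886] 0.007
blueFL [0.5565 0.1426 0.0842] 0.0009
blueFR [0.5551 0.0954 0.0979] 0.0046
panL [0.6521 0.2965 0.131 ] 0.002
[228.83949396 128.08639251]
[ 1.26410493  0.38415752  0.01638731  1.37105668 -0.00627729  1.38817853
 -0.04650635] 0.1
```

```bash
python3 -m handwheel '{"offset": [[2,-1,-5],[7,-4,-7],[13,-9,-7],[19,-13,-7],[25,-17.5,-7],[31,-22,-7],[37,-26,-7],[41,-29.5,-7],[43.6,-31,-7],[43.6,-31,-7]], "spin": [0,0,0.1,0.2,0.31,0.31,0.31,0.31,0.31,0.31]}' 0; python3 - <<'E'
from h import *
s=r.read_state();R=np.array(s['tool_rot']);p=np.array(s['tool_pos']);print(p,R.round(3).tolist(),np.round(s['joint_pos'],2))
print(R.T@(np.array([.572,.228,.27])-p)*100)
E
```

```text
time_s: 1.35
tool_pos: [0.5013, -0.1956, 0.3009]
tool_rot: [[0.998, -0.059, -0.0], [-0.059, -0.998, 0.002], [-0.0, -0.002, -1.0]]
force: [-0.5, -0.6, -0.8]
width: 0.0856
grasp_force: 0.0
[ 0.50127864 -0.19556377  0.30086327] [[0.998, -0.059, -0.0], [-0.059, -0.998, 0.002], [-0.0, -0.002, -1.0]] [ 0.59  0.19 -0.33  1.47  0.06  1.49 -1.37]
[  4.56611479 -42.69288257   3.17356776]
```

```bash
python3 -m handwheel '{"offset": [[0.5,-4,0],[1,-9,1],[2,-15,2],[2.5,-21,3],[3,-27,3],[3.5,-33,3],[4,-38,3],[4.5,-42,3],[4.6,-42.7,3],[4.6,-42.7,3]], "spin": [0,0,0,0,0,0,0,0,0,0]}' 0; python3 - <<'E'
from h import *
import pickle
w=snap('wrist');a=snap('side');pickle.dump((w,a),open('w.pkl','wb'))
print(w['eye'],w['vfov'],r.read_state()['tool_pos'])
cv2.imwrite('pics/d.png',cv2.resize(w['image'][:,:,::-1],(800,600),interpolation=cv2.INTER_CUBIC))
E
```

```text
time_s: 2.6
tool_pos: [0.5735, 0.2217, 0.2708]
tool_rot: [[0.998, -0.066, -0.001], [-0.066, -0.998, -0.001], [-0.001, 0.001, -1.0]]
force: [0.4, -1.0, -0.4]
width: 0.0851
grasp_force: 0.0
[0.64914799 0.21718975 0.41385222] 63.96234033228286 [0.57379236 0.22044213 0.27117627]
```

View pics/d.png

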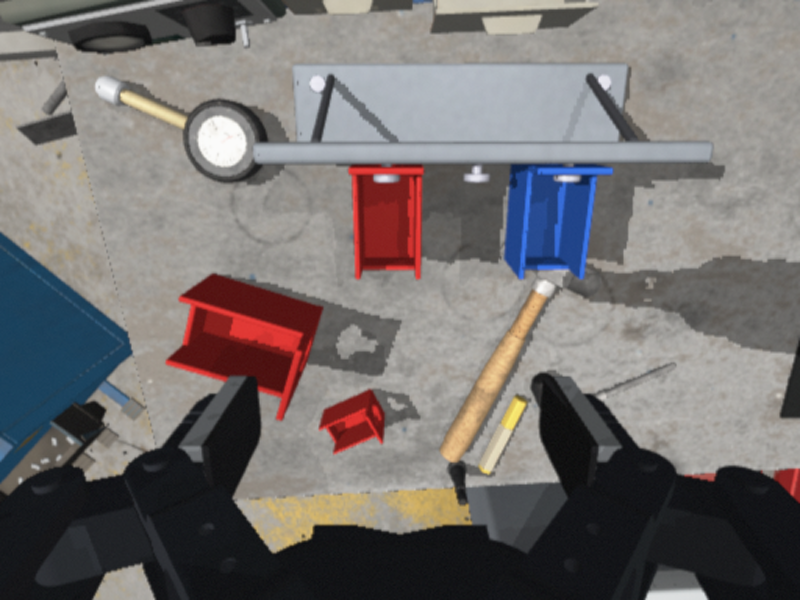

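Wrist view: the panel's front edge runs along row 162 from x=255 to 712. The red bin's back corners are (350,168) and (422,168), its front corners (356,278) and (420,277), and its stud head (387,178). The tool's turn matches the panel.

```bash
python3 - <<'E'
from h import *
import pickle;w,a=pickle.load(open('w.pkl','rb'));_,b=pickle.load(open('ab.pkl','rb'))
W=lambda x,y:(x*.64-.2,y*.64-.2)
S=lambda x,y:(150+x/4-.4,155+y/4-.4)
for n,p,z in [('panL',(255,162),.133),('panR',(712,161),.133),('backL',(349,166),.126),('backR',(423,166),.126),('fL',(356,278),.09),('fR',(420,278),.09),('stud',(387,177),.113),('studM',(476,177),.113),('studB',(567,177),.113)]:
    print(n,onz(w,*W(*p),z).round(4))
for n,p,s in [('stud',(387,177),(155,136)),('studM',(476,177),(218,103)),('studB',(567,177),(281,73)),('backL',(349,166),(123,126)),('backR',(423,166),(177,103)),('fL',(356,278),(209,228)),('fR',(420,278),(256,187)),('panL',(255,162),(54,150))]:
    P,e=tri(w,W(*p),a,S(*s)); print('tri',n,P.round(4),round(e,4))
s=r.read_state();print(s['tool_pos'],s['tool_rot'])
E
```

```text
panL [0.644  0.2994 0.133 ]
panR [0.6273 0.0418 0.133 ]
backL [0.638  0.2473 0.126 ]
backR [0.6351 0.2045 0.126 ]
fL [0.5607 0.2536 0.09  ]
fR [0.5577 0.209  0.09  ]
stud [0.6294 0.2262 0.113 ]
studM [0.6258 0.172  0.113 ]
studB [0.6221 0.1165 0.113 ]
tri stud [0.6298 0.2266 0.1129] 0.0012
tri studM [0.6264 0.1728 0.1145] 0.0016
tri studB [0.6223 0.1172 0.1146] 0.0003
tri backL [0.6375 0.2468 0.1265] 0.0014
tri backR [0.6344 0.2037 0.1249] 0.002
tri fL [0.5593 0.2537 0.0862] 0.0009
tri fR [0.5594 0.2097 0.0941] 0.0016
tri panL [0.6428 0.2984 0.1317] 0.0035
[0.57379236 0.22044213 0.27117627] [[ 9.97636415e-01 -6.87137747e-02 -1.89280190e-05]
 [-6.87137476e-02 -9.97635691e-01 -1.20345535e-03]
 [ 6.38106927e-05  1.20191150e-03 -9.99999276e-01]]
```

The measurements agree to about 1 mm: the stud is at z=0.113, the bin top at 0.126, the bin centre near (0.598, 0.2287), and the rack turned −0.066 rad. Next I line up above the bin and go down partway.

```bash
python3 -m handwheel '{"offset": [[2.3,-1,1],[2.3,-1,4],[2.3,-1,8],[2.3,-1,11],[2.3,-1,12],[2.3,-1,12]], "spin": [0,0,0,0,0,0]}' 0; python3 - <<'E'
from h import *
w=snap('wrist')
s=r.read_state();R=np.array(s['tool_rot']);p=np.array(s['tool_pos']);print(p,R.round(3).tolist())
print(R.T@(np.array([.597,.2287,.067])-p)*100)
cv2.imwrite('pics/e.png',cv2.resize(w['image'][:,:,::-1],(800,600),interpolation=cv2.INTER_CUBIC))
E
```

```text
time_s: 3.45
tool_pos: [0.5972, 0.2299, 0.1516]
tool_rot: [[0.998, -0.068, -0.0], [-0.068, -0.998, -0.0], [-0.0, 0.0, -1.0]]
force: [-0.3, -0.6, 1.2]
width: 0.0852
grasp_force: 0.0
[0.59758172 0.23055937 0.15260367] [[0.998, -0.067, 0.001], [-0.067, -0.998, 0.0], [0.001, -0.0, -1.0]]
[-0.05765198  0.19307757  8.56021206]
```

View pics/e.png

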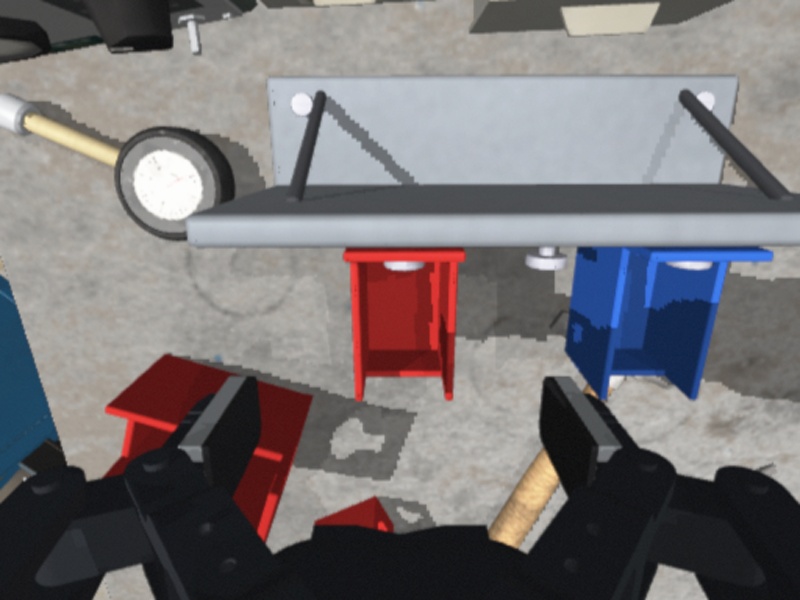

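The bin sits between the fingers: bin centre column about 404, fingers' middle about 400. I'll shift 1.5 mm, go down and close.

```bash
python3 -m handwheel '{"offset": [[0,0.15,2],[0,0.15,5],[0,0.15,7.5],[0,0.15,8.5],[0,0.15,8.5]], "spin": [0,0,0,0,0]}' 0 && python3 -m handwheel '{"offset": [[0,0,0],[0,0,0],[0,0,0],[0,0,0],[0,0,0],[0,0,0]], "spin": [0,0,0,0,0,0]}' 255; python3 - <<'E'
from h import *
a=snap('side');w=snap('wrist')
A=cv2.resize(a['image'][130:255,140:265,::-1],(450,450),interpolation=cv2.INTER_CUBIC)
B=cv2.resize(w['image'][90:290,180:340,::-1],(340,425),interpolation=cv2.INTER_CUBIC);B=cv2.copyMakeBorder(B,0,25,0,0,0)
cv2.imwrite('pics/f.png',np.hstack([A,B])); s=r.read_state();print(s['tool_pos'],s['wrist_torque'])
E
```

```text
time_s: 4.12
tool_pos: [0.5972, 0.2297, 0.0671]
tool_rot: [[0.998, -0.066, 0.001], [-0.066, -0.998, 0.0], [0.001, -0.0, -1.0]]
force: [0.2, -0.3, 1.0]
width: 0.0853
grasp_force: 0.0
time_s: 4.88
tool_pos: [0.5973, 0.2297, 0.0673]
tool_rot: [[0.998, -0.066, 0.001], [-0.066, -0.998, 0.0], [0.001, -0.0, -1.0]]
force: [-2.4, -0.8, 5.8]
width: 0.043
grasp_force: 63.5
[0.5973239  0.22973293 0.06730016] [-0.28087885  0.09659328 -0.03271659]
```

View pics/f.png

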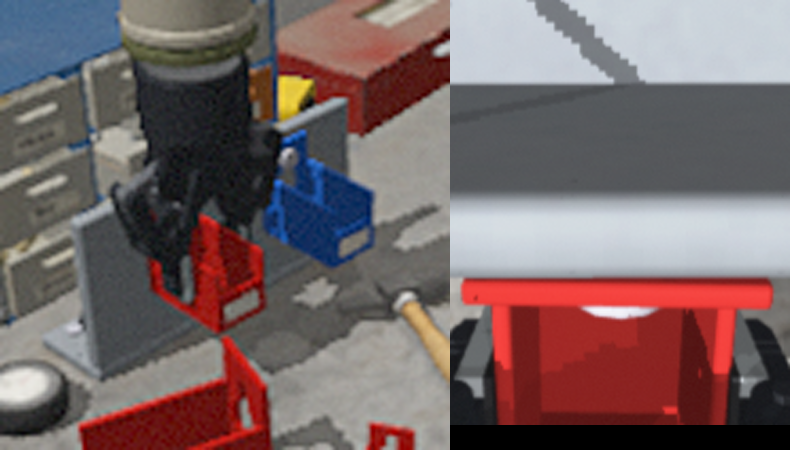

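The bin is gripped on both side walls (width 43 mm, 63 N). Now I raise it 24 mm.

```bash
python3 -m handwheel '{"offset": [[0,0,-0.5],[0,0,-1.1],[0,0,-1.8],[0,0,-2.4],[0,0,-2.4],[0,0,-2.4]], "spin": [0,0,0,0,0,0]}'; python3 - <<'E'
from h import *
a=snap('side');w=snap('wrist')
A=cv2.resize(a['image'][130:255,140:265,::-1],(450,450),interpolation=cv2.INTER_CUBIC)
B=cv2.resize(w['image'][90:290,180:340,::-1],(340,425),interpolation=cv2.INTER_CUBIC);B=cv2.copyMakeBorder(B,0,25,0,0,0)
cv2.imwrite('pics/g.png',np.hstack([A,B])); s=r.read_state();print(s['tool_pos'],s['force'],s['wrist_torque'])
E
```

```text
time_s: 5.72
tool_pos: [0.5967, 0.2295, 0.0902]
tool_rot: [[0.998, -0.066, -0.0], [-0.066, -0.998, -0.0], [-0.0, 0.0, -1.0]]
force: [-0.3, -0.3, -0.6]
width: 0.0432
grasp_force: 62.6
[0.59660432 0.22951525 0.09003397] [-0.76183961 -0.29156947 -1.01071242] [-0.07791623  0.00526201 -0.03887639]
```

View pics/g.png

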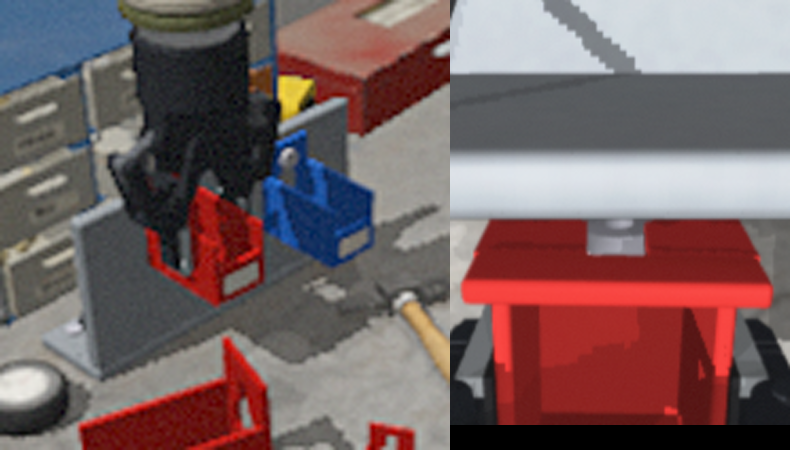

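The bin rose with the gripper (23 mm, same place in the wrist view) and carries no load. Now I pull it straight out.

```bash
python3 -m handwheel '{"offset": [[-0.4,0,-0.05],[-0.9,0,-0.05],[-1.4,0,-0.05],[-2,0,-0.05],[-3,0,-0.05],[-4.5,0,-0.05],[-6,0,-0.05],[-6,0,-0.05]], "spin": [0,0,0,0,0,0,0,0]}'; python3 - <<'E'
from h import *
a=snap('side');w=snap('wrist')
import pickle;pickle.dump((w,a),open('w2.pkl','wb'))
A=cv2.resize(a['image'][130:255,140:265,::-1],(450,450),interpolation=cv2.INTER_CUBIC)
B=cv2.resize(w['image'][90:290,180:340,::-1],(340,425),interpolation=cv2.INTER_CUBIC);B=cv2.copyMakeBorder(B,0,25,0,0,0)
cv2.imwrite('pics/i.png',np.hstack([A,B]))
s=r.read_state();print(s['tool_pos'],s['force'],s['wrist_torque'])
E
```

```text
time_s: 6.82
tool_pos: [0.5357, 0.234, 0.0911]
tool_rot: [[0.998, -0.065, -0.0], [-0.065, -0.998, -0.0], [-0.0, 0.0, -1.0]]
force: [0.4, 0.5, -2.2]
width: 0.043
grasp_force: 62.7
[0.53721468 0.23341397 0.09111336] [-0.10480685 -0.39530638 -0.71566832] [-0.0045765   0.01733766 -0.01859604]
```

View pics/i.png

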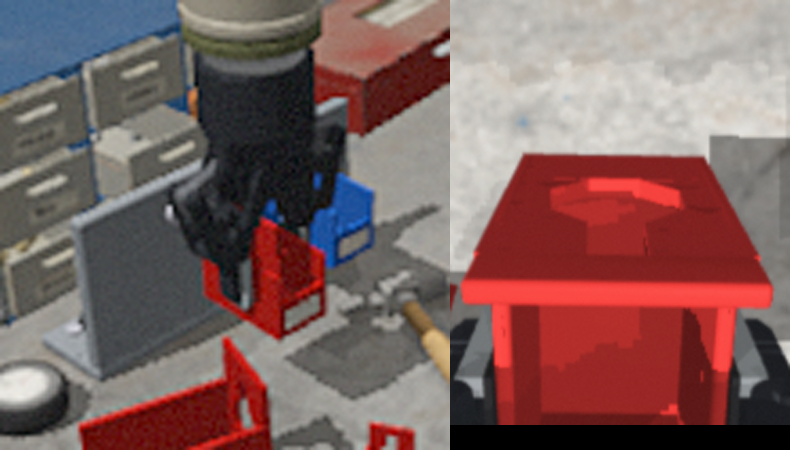

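It is free: the keyhole is open in the wrist view and the blue bin still hangs. Now I lift it and carry it above the mat.

```bash
python3 -m handwheel '{"offset": [[0,0,-3],[0,0,-8],[-0.3,1,-13],[-1,5,-16],[-2,11,-16],[-3,17,-16],[-4,23,-16],[-5,29,-16],[-6,35,-16],[-6.8,40,-16]], "spin": [0,0,0,0,0,0,0,0,0,0]}' && python3 -m handwheel '{"offset": [[-0.3,3,0],[-0.4,4.6,0],[-0.4,4.6,0],[-0.4,4.6,0]], "spin": [0,0,0,0]}'; python3 - <<'E'
from h import *
import pickle
w=snap('wrist');b=snap('top');a=snap('side')
pickle.dump((w,b,a),open('w3.pkl','wb'))
cv2.imwrite('pics/j.png',np.hstack([cv2.resize(x['image'][:,:,::-1],(400,300)) for x in (w,a)]))
g=(w['image'].max(2)<45).astype(np.uint8)
s=r.read_state();print(s['tool_pos'],s['force'],s['width'],np.array(s['tool_rot']).round(3).tolist())
E
```

```text
time_s: 8.18
tool_pos: [0.442, -0.1641, 0.2513]
tool_rot: [[0.998, -0.068, 0.001], [-0.068, -0.998, -0.001], [0.001, 0.001, -1.0]]
force: [0.4, -0.1, -0.8]
width: 0.0434
grasp_force: 62.7
time_s: 8.68
tool_pos: [0.4363, -0.205, 0.2509]
tool_rot: [[0.998, -0.064, 0.0], [-0.064, -0.998, 0.001], [0.0, -0.001, -1.0]]
force: [-0.1, -0.1, -1.2]
width: 0.0434
grasp_force: 62.7
[ 0.43612014 -0.20535748  0.25091042] [ 0.61498378  0.29877323 -1.37080656] 0.04372938210191598 [[0.998, -0.064, 0.0], [-0.064, -0.998, 0.0], [0.0, -0.0, -1.0]]
```

View pics/j.png

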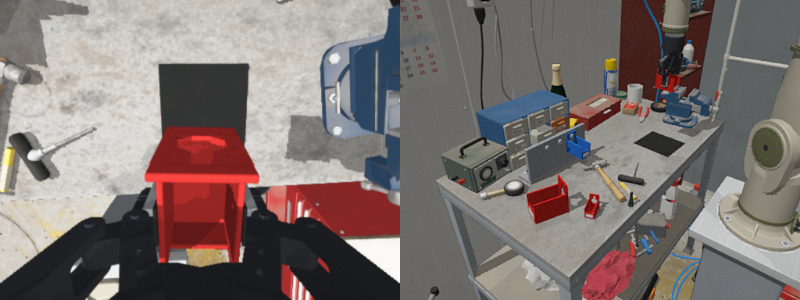

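Wrist view: the mat's far corners are at about (159,65) and (248,66) in the left half, with the bin held level between the fingers.

```bash
python3 - <<'E'
from h import *
import pickle
w,b,a=pickle.load(open('w3.pkl','rb'))
g=(w['image'].max(2)<60)[75:165,190:330]
c=[(np.where(row)[0].min()+190,np.where(row)[0].max()+190) for row in g[12:80:10]]
rows=range(87,155,10)
for v,(l,rr) in zip(rows,c): print(v,l,rr,onz(w,l-.5,v,.004)[:2].round(4),onz(w,rr+.5,v,.004)[:2].round(4))
for u in(215,260,305):
    v=np.where(g[:,u-190])[0].min()+75; print('far',u,v,onz(w,u,v-.5,.004)[:2].round(4))
E
```

```text
87 204 317 [ 0.5207 -0.1466] [ 0.5119 -0.284 ]
97 205 316 [ 0.5091 -0.1465] [ 0.5004 -0.2827]
107 205 316 [ 0.4973 -0.1452] [ 0.4885 -0.2826]
117 206 315 [ 0.4853 -0.1451] [ 0.4766 -0.2813]
127 206 314 [ 0.4731 -0.1437] [ 0.4644 -0.28  ]
137 207 314 [ 0.4606 -0.1436] [ 0.4519 -0.2799]
147 207 313 [ 0.4479 -0.1422] [ 0.4392 -0.2785]
far 215 83 [ 0.5249 -0.161 ]
far 260 83 [ 0.5215 -0.215 ]
far 305 83 [ 0.518 -0.269]
```

The mat centre is at (0.4417, −0.2097) and the top camera gives (0.443, −0.211), so I shift 4 mm and lower it.

```bash
python3 -m handwheel '{"offset": [[0,0.4,4],[0,0.4,9],[0,0.4,14],[0,0.4,18],[0,0.4,21],[0,0.4,22.3],[0,0.4,22.9],[0,0.4,22.9]], "spin": [0,0,0,0,0,0,0,0]}' && python3 -m handwheel '{"offset": [[0,0,0.15],[0,0,0.3],[0,0,0.4],[0,0,0.4],[0,0,0.4]], "spin": [0,0,0,0,0]}'
```

```text
time_s: 9.82
tool_pos: [0.4359, -0.2108, 0.0225]
tool_rot: [[0.998, -0.066, 0.001], [-0.066, -0.998, -0.0], [0.001, 0.0, -1.0]]
force: [0.5, -0.3, -0.2]
width: 0.0433
grasp_force: 62.7
time_s: 10.45
tool_pos: [0.4358, -0.2109, 0.0186]
tool_rot: [[0.998, -0.066, 0.001], [-0.066, -0.998, -0.0], [0.001, 0.0, -1.0]]
force: [-1.2, 1.3, 6.8]
width: 0.0431
grasp_force: 63.7
```

Touchdown (6.8 N). I release and rise clear.

```bash
python3 -m handwheel '{"offset": [[0,0,0],[0,0,0],[0,0,0],[0,0,0],[0,0,0],[0,0,0]], "spin": [0,0,0,0,0,0]}' 0 && python3 -m handwheel '{"offset": [[0,0,-1],[0,0,-4],[0,0,-9],[0,0,-14],[0,0,-20],[0,0,-23],[0,0,-23],[0,0,-23]], "spin": [0,0,0,0,0,0,0,0]}' 0; python3 - <<'E'
from h import *
w=snap('wrist');a=snap('side')
A=cv2.resize(a['image'][130:255,140:400,::-1],(800,385),interpolation=cv2.INTER_CUBIC)
B=cv2.resize(w['image'][:,:,::-1],(280,210))
o=np.zeros((600,800,3),np.uint8);o[:385]=A;o[385:595,:280]=B
o[385:600,300:]=cv2.resize(a['image'][150:215,290:390,::-1],(500,325))[55:270]
cv2.imwrite('pics/k.png',o)
E
```

```text
time_s: 11.2
tool_pos: [0.4353, -0.2107, 0.0178]
tool_rot: [[0.998, -0.066, -0.0], [-0.066, -0.998, 0.0], [-0.0, -0.0, -1.0]]
force: [-0.3, 0.7, 0.1]
width: 0.0852
grasp_force: 0.0
time_s: 12.2
tool_pos: [0.435, -0.2105, 0.2475]
tool_rot: [[0.998, -0.066, -0.0], [-0.066, -0.998, 0.0], [-0.0, -0.0, -1.0]]
force: [-0.6, 0.4, -1.7]
width: 0.0856
grasp_force: 0.0
```

View pics/k.png

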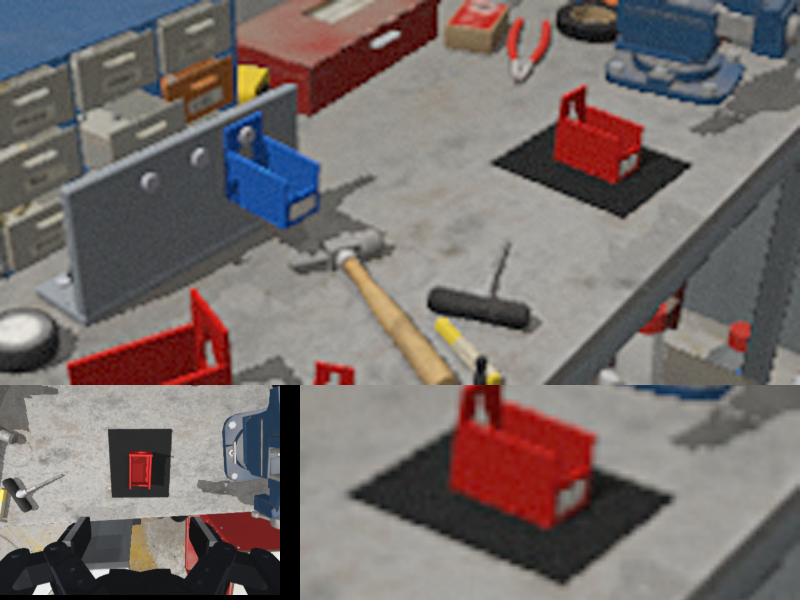

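The bin stands upright on the mat, and the blue bin is still on its stud. One numeric check of the centring before handing in.

```bash
python3 - <<'E'
from h import *
w=snap('wrist')
im=w['image'].astype(int);m=(im[...,0]>90)&(im[...,1]<60)&(im[...,2]<60)
n,l,st,ce=cv2.connectedComponentsWithStats(m[:250,180:300].astype(np.uint8));i=1+st[1:,4].argmax();x,y,ww,hh=st[i,:4];x+=180
print(x,y,ww,hh)
# front wall top edge at z=.032, back wall top edge at z=.076
ax=np.array([.9978,-.066,0])
c=x+ww/2
back=onz(w,c,y,.076);front=onz(w,c,y+hh,.054)
front28=onz(w,c,y+hh,.032)
print(back,front,front28,'centre from back',back-.0375*ax,'from front',front+.0375*ax,front28+.0375*ax)
E
```

```text
235 120 45 72
[ 0.48220024 -0.21475211  0.076     ] [ 0.39909499 -0.20948824  0.054     ] [ 0.39179262 -0.20911364  0.032     ] centre from back [ 0.44478274 -0.21227711  0.076     ] from front [ 0.43651249 -0.21196324  0.054     ] [ 0.42921012 -0.21158864  0.032     ]
```

The bin centre comes out at about (0.441, −0.212), within about 3 mm of the mat's centre, so I hand in.

```bash
python3 -c "
from bench import r
print(r.job_done())"
```

```text
the job is handed in; nothing more can be done
None
```

The red bin is off the rack and standing upright about 3 mm from the centre of the mat, the blue bin still hangs on its stud, and the job was handed in after about 12 s of robot time.

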